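# Set the length-stop drum and bring the blank up to the stop

## Task

Set the length-stop jig on the guitar bench to 7: roll its worn rubber dial wheel by pressing on the tread only lightly, never more than about 20 N, until the 7 stands in the middle of the window, and let go. Then gently slide the dark rosewood blank along its channel until its end rests against the red stop, keep the 7 in the window, and back away. Leave everything else on the bench as it lies.

Things in the scene. Friction and masses are not known exactly. Their poses are not given: they have to be found in the camera images.
- jig_datum (a point): Frame of the fixed length-stop jig: aluminium bed 92 mm wide, y = -255 to +55 mm, blue drum housing at its +y end. Point: middle of the bed's width on its top surface, 50 mm above the table. x points across the jig, away from the robot at yaw 0; y along the channel from blank to stop and housing; z up. Two steel rails 6 mm high, 43 mm apart, y = -250 to 0, make the channel.
- window (a point): Middle of the window in the housing's flat blue cover, on its upper face (x 0, y +85, z +74 mm from jig_datum). Opening 26 mm along x, 30 mm along y; red index marks at its y sides show the middle. Below is a white number drum with black seven-segment digits 0 to 9, 19 mm high, 31 mm apart, upright for a reader on the -x (robot) side.
- tyre_axis (a point): Point on the drum's fixed axle (parallel to jig y), midway along the black rubber dial wheel: x 0, y +142, z +20 mm from jig_datum. The wheel, on one axle with the number drum, is 52 mm wide along y. Radius 60 mm, but worn out of round: the tread lies 56 to 64 mm from the axle depending on the turn, unmeasured, so feel for it. Over 20 N of contact damages it.
- tread_top (a point): Nominal top of the wheel's tread, 60 mm above tyre_axis. The wheel is open on top: the housing's front and back walls (72 mm fore and aft of it) end 40 mm below this point, the outer cheek (33 mm to +y) 20 mm below it; the flat cover beside it ends 29 mm to -y and 6 mm below it. Rub the tread round with the tips of the closed gripper pressed on it from above, stroke by stroke.
- drum (a joint): Turn of the drum and wheel in rad: the number in the middle of the window is joint / 0.6283 (7 stands at 4.398). It grows when the top of the wheel moves to jig +x. End stops at 0 and 5.655. It stays where it is left; the wheel's stiff friction needs about 2.5 N along its tread, so a press of some 5 to 12 N drives it and a lighter one slips.
- stop_face (a point): Middle of the width of the red stop block's flat face (block 38 mm wide, 14 mm thick, 34 mm high), 10 mm above the bed. The face looks to jig -y. The drum's lead screw moves the stop to +y by 4 mm for each number up (y = 0 at number 0, +28 mm at number 7). Its axes are those of jig_datum. More than 15 N on the stop is not allowed; over 20 N would turn the drum back.
- blank_centre (a point): Centre (half-way up) of the loose dark rosewood blank: 40 x 130 x 20 mm (x, y, z), about 95 g, lying on the bed between the rails, long axis (y) along the channel.
- blank_lead (a point): Middle of the blank's end face that looks to the stop (+y end).
- blank_tail (a point): Middle of the blank's other end face (-y end), where it can be pushed.
- blank: The same rosewood blank; origin at the middle of its underside.
- stop: The red stop block; origin on its face at the bed's surface, 10 mm below stop_face.
- maple_blank: Bystander: pale maple blank, 40 x 130 x 20 mm, lying on the bench, not to be used.
- screwdriver: Bystander: red-handled screwdriver.
- hammer: Bystander: wooden-handled hammer.
- tape: Bystander: roll of yellow tape, 90 mm across, 24 mm high.
- glue: Bystander: white glue bottle, 52 mm across, 140 mm high.
- screw_jar: Bystander: clear jar with steel cap, 64 mm across, 70 mm high.
- carton: Bystander: cardboard box 100 x 70 x 60 mm.
Things that resemble listed ones, but are neither listed nor needed, are in the scene too. There is more than one size of the blank; the job needs the middle-sized.

How it is judged:
By the outcome, as a careful person would: the job done as asked, in the order asked, and still so for the second after the job is handed in, with the robot touching nothing.
It also fails if it takes over 72 s, if anything falls off the work surface, if the arm or the gripper's body presses on something with over 40 N, if the wrist force passes 120 N, or if a joint passes its speed limit or range.

## Robot

A 6-joint arm with a two-finger parallel gripper is mounted at the origin on the work surface. World frame = base frame: x ahead of the robot, y to its left, z up, the work surface at z = 0. Lengths are in mm, angles in rad, forces in N, time in s.
With the tool pointing down it reaches from about 225 to 875 mm from the base axis. Payload 3.4 kg.
Tool frame: the origin (TCP) lies on the front face of the gripper's body, between the roots of the fingers; the fingertips stand 73 mm ahead of it and the grasp point (between the pads) lies 54 mm ahead of it; z points along the fingers, y is the line along which they close (so a half turn about z gives the same grasp; the last joint's range is limited). The gripper opens to 85 mm and grips with 20 to 120 N. Pads are 22 mm wide; open, the fingers measure 114 mm over their backs; the gripper's body (76 mm by 85 mm) begins 54 mm behind the grasp point. The pads swing forward as they close: fully open they stand 13 mm farther back than shut.
Start: joints at [-1.241, 0.276, 1.505, -0, 1.361, -0.121], TCP at [250.521, -517.585, 303.928] pointing down, gripper open.
Joint ranges: [-2.89, 2.89], [-0.75, 2.08], [0.22, 2.7], [-1.18, 4.32], [0.11, 2.71], [-2.7, 2.7]. Speed limits (rad/s): [2.57, 2.57, 3.14, 3.14, 3.14, 3.14].

## Interface

Orientations are given as a rotation vector (axis times angle).
In Python, from rig import telemetry, vision, ticket gives the robot as it stands. The module is installed in compiled form; this text tells all that it offers.
- The arm moves only by the tool step_arm, never from a script. Its argument "series" is a list of rows, each a list of 4 numbers: the shift along the world's x, y, z in mm, then the turn about the world's z in rad. A call has 1 to 12 rows; each row shifts and turns the commanded pose from where the row before left it; what a row does not reach is not made up. A row lasts 1/12 s, in which the tool goes at most 41.7 mm and 7.16 degrees, less where a joint would pass 70% of its speed; a pose out of reach is approached as far as the arm can. A call with a gripper value outside its range is refused whole. "claw" is the closure, from -1 (fully open) to 1 (shut), so that 0 is half open, set as the call begins (left out, the last holds). The fingers move at their own pace and stop on an object; "force" is the grip in N (left out, the last holds). Time passes only in rows, so rows that do not move let the fingers close. It gives the time, the measured TCP pose, the force, the opening and the grip force at its end, in the units of the state.
- telemetry.state(): the state, without advancing time (a new reading comes with each control period).
- vision.grab_frame(name): name is "scene" or "top" or "wrist"; returns the picture (384x512x3 uint8, red, green, blue); there is no depth.
- vision.camera_params(name): a dict with "intrinsics" (3x3 intrinsics, pixels), "R" (3x3) and "t" (3): a world point X has camera coordinates R X + t; the wrist camera has in their place "hand_eye" (4x4, takes a point from camera to tool coordinates, whose origin is the TCP and whose axes are the flange's). Camera axes: x right, y down, z forward; pixel columns grow to the right and rows downward; lengths in mm; the calibration is good to about 2 mm. A picture is of the moment at which its call begins: read the wrist's pose just before it. camera_params takes no time and is no camera call.
- ticket.close_job(): hands the job in; it is judged then, once.
The state is a dict: "time": time; "qpos": joint angles; "qd": joint speeds; "joint_torque": joint torques, N m; "ee_pos": TCP position; "eef_rot": TCP orientation; "wrist_force": force on the tool from outside, world axes, zero at the start; "wrist_torque": the same for the moment, N m; "finger_gap": finger opening in mm; "gripper_force": force on a finger pad.
Only numpy, scipy, OpenCV 4.12 (cv2) and the standard library are available. Lean on these libraries where they do the work, as an engineer would, in place of code of your own. Each camera call takes 0.05 s, during which the arm holds its last target. There are 200 camera calls.

## Working session

There is one attempt and no reset: what is moved stays moved. The work goes in short steps, Python scripts to look and compute and a tool call to move; the robot and the scene stay as the last step left them, time stands still between calls to the robot, and variables do not carry over. Pictures are saved under pics/ and viewed, at most 11 in all, crops included, and the job is handed in when it is done.

Besides the shell and the picture viewer there is one more tool, called after "Call:" as name(argument=value, ...) on one line, values as JSON. step_arm: Moves the arm, as the interface text tells. Its arguments: {"type":"object","properties":{"series":{"type":"array"},"claw":{"type":"number"},"force":{"type":"number"}},"required":["series"]}

```bash
mkdir -p pics; cat > h.py <<'E'
import numpy as np,cv2
from rig import telemetry,vision,ticket
def cam(n):
    p=vision.camera_params(n);return np.array(p["intrinsics"]),np.array(p["R"]),np.array(p["t"]).ravel()
def back(n,uv,z):
    K,R,t=cam(n);d=R.T@np.linalg.solve(K,[uv[0],uv[1],1]);c=-R.T@t
    return c+d*(z-c[2])/d[2]
def proj(n,X):
    K,R,t=cam(n);q=K@(R@np.array(X,float)+t);return q[:2]/q[2]
def save(n,f,crop=None,s=1):
    im=vision.grab_frame(n)[:,:,::-1]
    cv2.imwrite('pics/raw_'+f,im)
    if crop: a,b,c,d=crop;im=im[b:d,a:c]
    cv2.imwrite('pics/'+f,cv2.resize(im,None,fx=s,fy=s,interpolation=cv2.INTER_CUBIC))
E
python3 - <<'E'
from h import *
save('top','top1.png',s=1.5);save('scene','sc1.png',s=1.5)
for n in('top','scene'):
    K,R,t=cam(n);print(n,K.round(1).tolist(),(-R.T@t).round(1),R.round(3).tolist())
s=telemetry.state();print(s)
E
```

```text
top [[421.2, 0.0, 255.1], [0.0, 421.2, 193.1], [0.0, 0.0, 1.0]] [ 475.6   48.6 1368.4] [[-0.012, -1.0, -0.008], [-0.999, 0.013, -0.052], [0.052, 0.007, -0.999]]
scene [[358.8, 0.0, 263.7], [0.0, 358.8, 188.9], [0.0, 0.0, 1.0]] [1535.9  422.2  879.4] [[-0.361, 0.932, 0.021], [0.553, 0.232, -0.8], [-0.751, -0.278, -0.6]]
{'time': 0.1, 'qpos': array([-1.24101083e+00,  2.76549106e-01,  1.50600826e+00,  4.68750721e-06,
        1.36069540e+00, -1.20988389e-01]), 'qd': array([-0.00013576, -0.00038728, -0.00430333, -0.00037306, -0.00064701,
       -0.00057887]), 'joint_torque': array([ 6.40956332e-04, -4.17700446e+01, -2.46405333e+01, -1.53075284e-04,
        5.80342719e-03,  1.28628551e-05]), 'ee_pos': array([ 250.39462683, -517.2305221 ,  303.11552375]), 'eef_rot': array([-3.06052511e+00, -7.01723634e-01,  2.64446542e-04]), 'wrist_force': array([ 0.2572091 ,  0.04828847, -0.28590305]), 'wrist_torque': array([-0.02441455,  0.00577342, -0.00804746]), 'gripper_force': 0.0, 'finger_gap': 85.37861505754813}
```

View pics/top1.png

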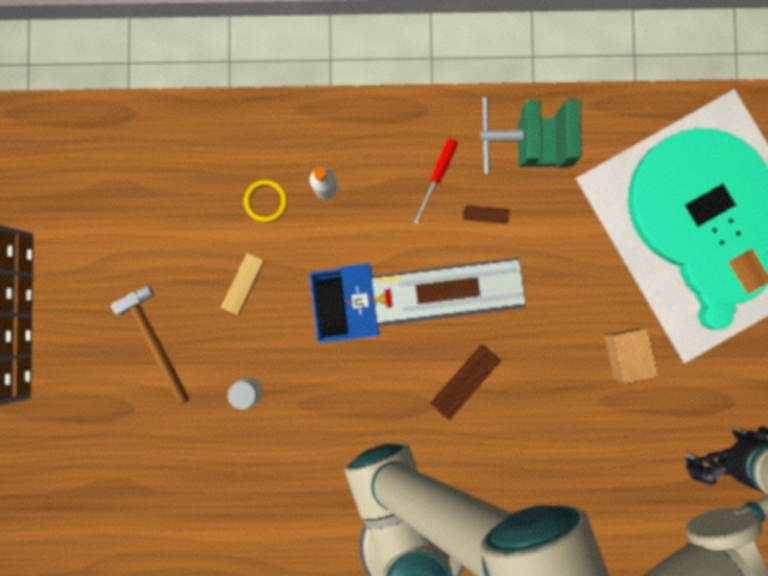

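View pics/sc1.png

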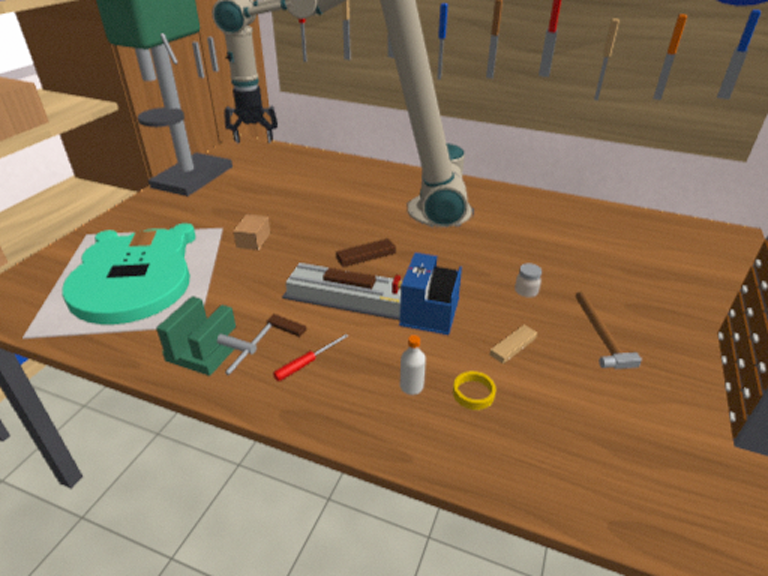

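The top view shows the jig at (310–525, 260–340) with the blank at (447,291) in its channel and the drum window at (360,301). The loose dark blanks are the small one at (486,214) and the large one at (466,381). Next I enlarge the jig.

```bash
python3 - <<'E'
import cv2
im=cv2.imread('pics/raw_top1.png')[165:235,200:358]
cv2.imwrite('pics/c1.png',cv2.resize(im,None,fx=5,fy=5,interpolation=cv2.INTER_CUBIC))
E
```

```text
(no output)
```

View pics/c1.png

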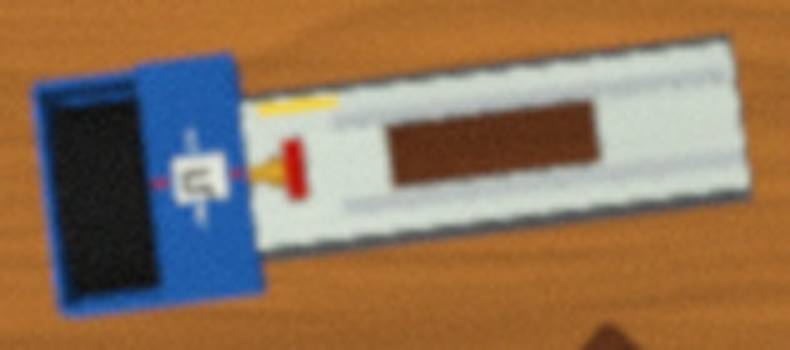

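```bash
cat > fit.py <<'E'
from h import *
from scipy.optimize import least_squares
c=lambda x,y:np.array([200+(x+.5)/5-.5,165+(y+.5)/5-.5])
obs=[((730,40),(46,-255,50)),((748,197),(-46,-255,50)),((201,180),(0,85,124))]
def W(p,L):
    x,y,a=p;return np.array([x+L[0]*np.cos(a)-L[1]*np.sin(a),y+L[0]*np.sin(a)+L[1]*np.cos(a),L[2]])
f=lambda p:np.concatenate([proj('top',W(p,L))-c(*o) for o,L in obs])
r=least_squares(f,[500,0,0.1]);print(r.x,r.fun.round(2))
inv=lambda p,X:np.array([[np.cos(p[2]),np.sin(p[2])],[-np.sin(p[2]),np.cos(p[2])]])@(np.array(X)[:2]-p[:2])
for q,z in [((387,127),70),((594,100),70),((600,158),70),((394,186),70),((303,138),84),((308,196),84),((237,55),124),((263,292),124),((160,184),124),((237,173),124)]:
    X=back('top',c(*q),z);print(q,X.round(1),'jig',inv(r.x,X).round(1))
for L in [(0,142,130),(0,85,124)]:print(W(r.x,L))
E
python3 fit.py
```

```text
[5.27795420e+02 2.06700121e+01 1.08927163e-01] [ 0.29  1.13  0.58 -1.16 -0.82  0.03]
(387, 127) [551.7 -10.1  70. ] jig [ 20.5 -33.2]
(594, 100) [ 566.8 -138.1   70. ] jig [  21.5 -162.1]
(600, 158) [ 530.9 -141.1   70. ] jig [ -14.5 -161.1]
(394, 186) [515.3 -13.9  70. ] jig [-16.2 -33. ]
(303, 138) [544.9  41.9  84. ] jig [19.3 19.2]
(308, 196) [509.4  39.3  84. ] jig [-16.3  20.5]
(237, 55) [592.5  80.6 124. ] jig [70.8 52.5]
(263, 292) [452.1  66.9 124. ] jig [-70.3  54.2]
(160, 184) [516.5 127.  124. ] jig [  0.4 106.9]
(237, 173) [522.5  81.4 124. ] jig [ 1.3 60.9]
[512.35833248 161.82842075 130.        ]
[518.55490991 105.16624264 124.        ]
```

Call:
step_arm(series=[[14,36,0,-0.018],[14,36,0,-0.018],[14,36,0,-0.018],[14,36,0,-0.018],[14,36,0,-0.018],[14,36,0,-0.018],[14,36,0,-0.018],[14,36,0,-0.018],[14,36,0,-0.018],[14,36,0,-0.018],[14,36,0,-0.018],[14,36,0,-0.018]], claw=1)

```text
time: 1.1
ee_pos: [418.5, -83.7, 303.8]
eef_rot: [3.12, 0.366, -0.0]
wrist_force: [1.1, -0.5, 0.1]
finger_gap: 0.0
gripper_force: 0.0
```

Call:
step_arm(series=[[14,36,0,-0.018],[14,36,0,-0.018],[14,36,0,-0.018],[14,36,0,-0.018],[14,36,0,-0.018],[14,36,0,-0.018],[10,30,-15,-0.018],[0,0,-15,0],[0,0,0,0],[0,0,0,0]])

```text
time: 1.93
ee_pos: [511.6, 160.4, 272.8]
eef_rot: [3.136, 0.172, -0.006]
wrist_force: [1.0, -0.4, -0.2]
finger_gap: -0.0
gripper_force: 0.0
```

```bash
cat >> h.py <<'E'
from scipy.spatial.transform import Rotation as Ro
def wcam():
    s=telemetry.state();p=vision.camera_params("wrist");H=np.array(p["hand_eye"]);K=np.array(p["intrinsics"])
    R=Ro.from_rotvec(s["eef_rot"]).as_matrix();return K,R@H[:3,:3],R@H[:3,3]+s["ee_pos"]
def wproj(X,c):
    K,R,t=c;q=K@(R.T@(np.array(X)-t));return q[:2]/q[2]
def wback(uv,z,c):
    K,R,t=c;d=R@np.linalg.solve(K,[uv[0],uv[1],1]);return t+d*(z-t[2])/d[2]
E
python3 - <<'E'
from h import *
c=wcam();save('wrist','w1.png',s=1.5);s=telemetry.state()
R=Ro.from_rotvec(s["eef_rot"]).as_matrix();print(s['ee_pos'],R.round(3),s['qpos'],c[2],vision.camera_params('wrist')['hand_eye'],s['wrist_force'],s['time'])
print(c[0],wproj((518.6,105.2,124),c),wproj((512.4,161.8,130),c))
import pickle;pickle.dump(c,open('w1.pkl','wb'))
E
```

```text
[512.1805819  159.9786727  273.80954297] [[ 0.994  0.109 -0.001]
 [ 0.109 -0.994 -0.001]
 [-0.001  0.001 -1.   ]] [ 1.73356522e-01  2.38012011e-01  1.63510780e+00 -5.91792833e-04
  1.26979281e+00  1.63559867e+00] [595.76913006 169.86135892 342.37258939] [[ 7.14052508e-04 -9.46184266e-01 -3.23627603e-01  8.44057510e+01]
 [ 9.99999716e-01  5.97843775e-04  4.58495909e-04 -8.75444830e-02]
 [-2.40342867e-04 -3.23627838e-01  9.46184424e-01 -6.98748159e+01]
 [ 0.00000000e+00  0.00000000e+00  0.00000000e+00  1.00000000e+00]] [-0.44611013  0.62242734 -0.2935192 ] 1.9833
[[268.39463587   0.         258.91657198]
 [  0.         268.39463587 191.68529324]
 [  0.           0.           1.        ]] [322.64483729 200.61286369] [257.25807163 203.08084736]
```

View pics/w1.png

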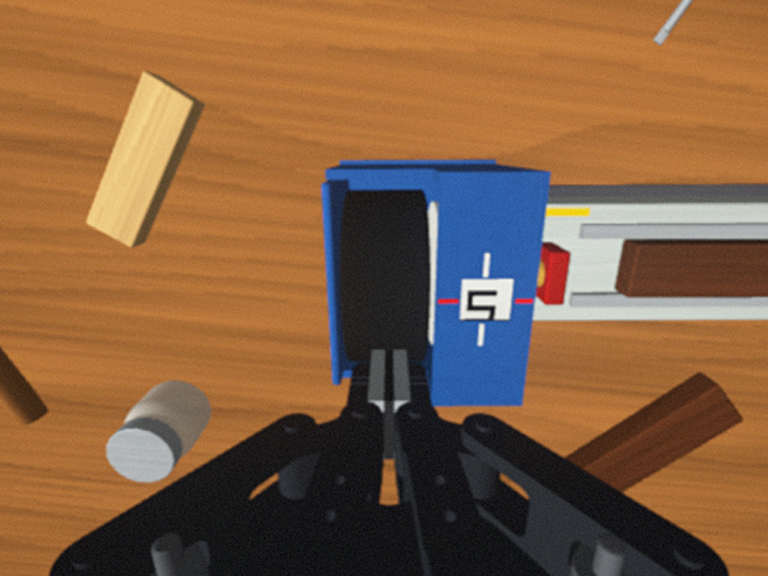

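The wrist view shows the 5 almost centred in the window at (487,300), about 0.1 low. The tread spans columns 342–430, and the points match my fit within 2 px. Going to the stroke start now.

Call:
step_arm(series=[[-10,-1,-25,0],[-11,0,-25,0],[0,0,-10,0],[0,0,-3,0],[0,0,0,0],[0,0,0,0],[0,0,-1,0],[0,0,0,0]])

```text
time: 2.65
ee_pos: [492.6, 159.4, 211.0]
eef_rot: [-3.137, -0.17, -0.004]
wrist_force: [-0.7, 0.6, -0.1]
finger_gap: -0.2
gripper_force: 0.0
```

Call:
step_arm(series=[[0,0,-1,0],[0,0,-1,0],[0,0,0,0]])

```text
time: 2.9
ee_pos: [491.5, 159.5, 207.9]
eef_rot: [3.137, 0.171, -0.0]
wrist_force: [-0.3, -0.0, -0.2]
finger_gap: -0.3
gripper_force: 0.0
```

Call:
step_arm(series=[[0,0,-1,0],[0,0,-1,0],[0,0,0,0]])

```text
time: 3.15
ee_pos: [491.4, 159.4, 205.7]
eef_rot: [3.137, 0.171, -0.001]
wrist_force: [-0.4, 0.1, 0.2]
finger_gap: -0.0
gripper_force: 0.0
```

Call:
step_arm(series=[[0,0,-1,0],[0,0,0,0]])

```text
time: 3.32
ee_pos: [491.4, 159.4, 204.7]
eef_rot: [3.137, 0.171, -0.001]
wrist_force: [-0.7, -0.1, 0.4]
finger_gap: -0.4
gripper_force: 0.0
```

Call:
step_arm(series=[[0,0,-1,0],[0,0,0,0]])

```text
time: 3.48
ee_pos: [491.5, 159.4, 203.8]
eef_rot: [3.137, 0.171, -0.0]
wrist_force: [0.4, -0.7, -0.3]
finger_gap: -0.0
gripper_force: 0.0
```

Call:
step_arm(series=[[0,0,-0.5,0],[0,0,0,0]])

```text
time: 3.65
ee_pos: [491.5, 159.4, 203.4]
eef_rot: [3.137, 0.171, -0.0]
wrist_force: [-0.9, 0.2, 0.9]
finger_gap: -0.2
gripper_force: 0.0
```

Call:
step_arm(series=[[0,0,-0.5,0],[0,0,0,0]])

```text
time: 3.82
ee_pos: [491.5, 159.4, 202.9]
eef_rot: [3.137, 0.171, -0.0]
wrist_force: [0.3, 0.2, 0.3]
finger_gap: -0.2
gripper_force: 0.0
```

Call:
step_arm(series=[[0,0,-0.5,0],[0,0,0,0]])

```text
time: 3.98
ee_pos: [491.5, 159.4, 202.4]
eef_rot: [3.137, 0.171, -0.0]
wrist_force: [0.5, 0.7, -0.6]
finger_gap: -0.1
gripper_force: 0.0
```

Call:
step_arm(series=[[0,0,-0.5,0],[0,0,0,0]])

```text
time: 4.15
ee_pos: [491.5, 159.4, 201.8]
eef_rot: [3.137, 0.171, -0.0]
wrist_force: [0.5, -0.4, -0.5]
finger_gap: -0.2
gripper_force: 0.0
```

Call:
step_arm(series=[[0,0,-0.5,0],[0,0,0,0]])

```text
time: 4.32
ee_pos: [491.5, 159.4, 201.4]
eef_rot: [3.137, 0.171, -0.0]
wrist_force: [0.2, -0.7, 0.2]
finger_gap: -0.3
gripper_force: 0.0
```

Call:
step_arm(series=[[0,0,-0.5,0],[0,0,0,0]])

```text
time: 4.48
ee_pos: [491.5, 159.4, 200.8]
eef_rot: [3.137, 0.171, -0.0]
wrist_force: [0.1, 0.6, 0.3]
finger_gap: 0.1
gripper_force: 0.0
```

Call:
step_arm(series=[[0,0,-0.5,0],[0,0,0,0]])

```text
time: 4.65
ee_pos: [491.5, 159.4, 200.3]
eef_rot: [3.137, 0.171, -0.0]
wrist_force: [0.5, 0.3, -0.0]
finger_gap: -0.3
gripper_force: 0.0
```

Call:
step_arm(series=[[0,0,-0.5,0],[0,0,0,0]])

```text
time: 4.82
ee_pos: [491.5, 159.4, 199.8]
eef_rot: [3.137, 0.171, -0.0]
wrist_force: [0.2, 0.2, -0.7]
finger_gap: -0.1
gripper_force: 0.0
```

Call:
step_arm(series=[[0,0,-0.5,0],[0,0,0,0]])

```text
time: 4.98
ee_pos: [491.5, 159.4, 199.4]
eef_rot: [3.137, 0.171, -0.0]
wrist_force: [-0.5, -0.3, 0.8]
finger_gap: 0.2
gripper_force: 0.0
```

Call:
step_arm(series=[[0,0,-0.4,0],[0,0,0,0]])

```text
time: 5.15
ee_pos: [491.6, 159.4, 199.3]
eef_rot: [3.137, 0.171, 0.0]
wrist_force: [0.2, -1.2, 2.5]
finger_gap: -0.1
gripper_force: 0.8
```

Call:
step_arm(series=[[0,0,-0.4,0],[0,0,0,0]])

```text
time: 5.32
ee_pos: [491.5, 159.4, 199.1]
eef_rot: [3.137, 0.171, 0.001]
wrist_force: [-0.3, 0.1, 3.4]
finger_gap: -0.0
gripper_force: 2.2
```

Call:
step_arm(series=[[0,0,-0.4,0],[0,0,0,0]])

```text
time: 5.48
ee_pos: [491.6, 159.4, 199.0]
eef_rot: [3.137, 0.171, 0.001]
wrist_force: [-1.7, 0.1, 6.9]
finger_gap: 0.0
gripper_force: 3.5
```

Call:
step_arm(series=[[2,0.2,0,0],[2,0.2,0.2,0]])

```text
time: 5.65
ee_pos: [494.2, 159.7, 199.4]
eef_rot: [3.137, 0.171, -0.004]
wrist_force: [-5.2, -0.3, 11.3]
finger_gap: 0.1
gripper_force: 6.3
```

Call:
step_arm(series=[[2,0.2,0.2,0],[2,0.2,0.2,0]])

```text
time: 5.82
ee_pos: [498.7, 160.2, 200.1]
eef_rot: [-3.137, -0.171, 0.002]
wrist_force: [-4.9, -0.5, 11.4]
finger_gap: -0.2
gripper_force: 5.9
```

Call:
step_arm(series=[[2,0.2,0.5,0],[2,0.2,0.3,0]])

```text
time: 5.98
ee_pos: [502.9, 160.7, 200.6]
eef_rot: [-3.137, -0.171, 0.001]
wrist_force: [-3.6, 0.3, 7.0]
finger_gap: 0.1
gripper_force: 3.9
```

Call:
step_arm(series=[[2,0.2,0.2,0],[2,0.2,0.2,0]])

```text
time: 6.15
ee_pos: [506.9, 161.1, 200.8]
eef_rot: [-3.137, -0.171, 0.002]
wrist_force: [-3.2, 0.5, 7.0]
finger_gap: 0.0
gripper_force: 3.7
```

Call:
step_arm(series=[[2,0.2,0,0],[2,0.2,0.1,0]])

```text
time: 6.32
ee_pos: [510.9, 161.6, 201.0]
eef_rot: [-3.137, -0.171, 0.002]
wrist_force: [-4.1, -0.3, 8.8]
finger_gap: -0.4
gripper_force: 4.3
```

Call:
step_arm(series=[[2,0.2,0,0],[2,0.2,0,0]])

```text
time: 6.48
ee_pos: [515.0, 162.0, 201.2]
eef_rot: [-3.137, -0.171, 0.001]
wrist_force: [-3.3, -0.9, 9.8]
finger_gap: -0.1
gripper_force: 4.8
```

Call:
step_arm(series=[[2,0.2,0,0],[2,0.2,0,0]])

```text
time: 6.65
ee_pos: [519.2, 162.5, 201.3]
eef_rot: [-3.136, -0.17, 0.0]
wrist_force: [-2.8, 0.7, 8.8]
finger_gap: 0.0
gripper_force: 4.3
```

Call:
step_arm(series=[[2,0.2,0,0],[2,0.2,-0.1,0]])

```text
time: 6.82
ee_pos: [523.4, 162.9, 201.1]
eef_rot: [-3.136, -0.171, -0.0]
wrist_force: [-2.3, 1.9, 7.9]
finger_gap: -0.1
gripper_force: 3.8
```

Call:
step_arm(series=[[2,0.2,-0.1,0],[2,0.2,-0.2,0]])

```text
time: 6.98
ee_pos: [527.4, 163.4, 200.6]
eef_rot: [-3.136, -0.171, -0.0]
wrist_force: [-2.1, 0.0, 6.9]
finger_gap: 0.0
gripper_force: 3.2
```

Call:
step_arm(series=[[2,0.2,-0.2,0],[2,0.2,-0.2,0]])

```text
time: 7.15
ee_pos: [531.4, 163.8, 200.0]
eef_rot: [-3.136, -0.171, -0.0]
wrist_force: [-1.7, 0.3, 5.8]
finger_gap: -0.0
gripper_force: 2.3
```

```bash
python3 - <<'E'
from h import *
c=wcam();vs=wproj((518.6,105.2,124),c);u,v=map(int,vs);print(vs,telemetry.state()['wrist_force'])
save('wrist','w2.png',crop=(u-60,v-45,u+60,v+45),s=5)
E
```

```text
[348.00676331 271.06645632] [-1.70831769  0.32345577  5.80064848]
```

View pics/w2.png

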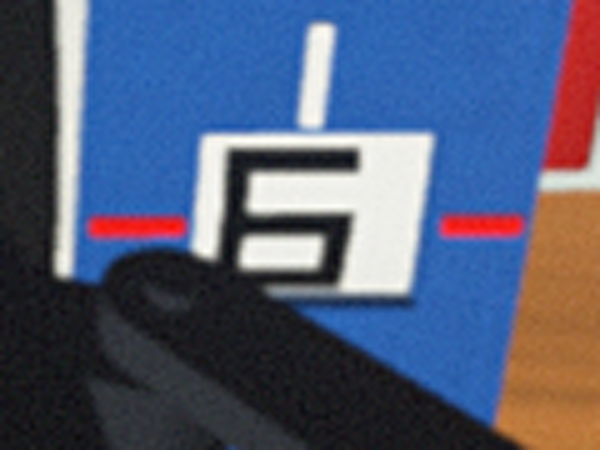

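The window shows the 6 slightly above centre, with digit rows 150–285 against the index at 226. Allowing for parallax that is about 6.1. I lift and start a second stroke.

Call:
step_arm(series=[[0,0,4,0],[0,0,6,0],[-17,-1.8,0,0],[-17,-1.9,0,0],[0,0,-4,0],[0,0,-3,0],[0,0,0,0]])

```text
time: 7.78
ee_pos: [497.7, 159.7, 202.3]
eef_rot: [3.137, 0.171, -0.001]
wrist_force: [-0.8, -0.5, 1.5]
finger_gap: -0.0
gripper_force: 0.6
```

Call:
step_arm(series=[[0,0,-0.7,0],[0,0,0,0]])

```text
time: 7.95
ee_pos: [497.9, 159.7, 202.1]
eef_rot: [3.137, 0.171, -0.001]
wrist_force: [-3.7, -1.0, 6.6]
finger_gap: -0.2
gripper_force: 3.0
```

Call:
step_arm(series=[[0,0,-0.5,0],[0,0,0,0]])

```text
time: 8.12
ee_pos: [498.1, 159.7, 202.1]
eef_rot: [3.137, 0.171, 0.0]
wrist_force: [-3.2, 0.1, 8.0]
finger_gap: -0.1
gripper_force: 4.3
```

Call:
step_arm(series=[[0,0,-0.4,0],[0,0,0,0]])

```text
time: 8.28
ee_pos: [498.3, 159.8, 202.1]
eef_rot: [3.137, 0.171, 0.001]
wrist_force: [-4.5, -1.3, 10.4]
finger_gap: -0.3
gripper_force: 5.2
```

Call:
step_arm(series=[[2,0.2,0.3,0],[2,0.2,0.3,0]])

```text
time: 8.45
ee_pos: [502.1, 160.2, 202.5]
eef_rot: [-3.137, -0.171, -0.001]
wrist_force: [-3.7, -0.5, 8.1]
finger_gap: -0.2
gripper_force: 4.1
```

Call:
step_arm(series=[[2,0.2,0.3,0],[2,0.2,0.2,0]])

```text
time: 8.62
ee_pos: [506.2, 160.7, 202.8]
eef_rot: [-3.137, -0.171, -0.001]
wrist_force: [-2.9, 0.4, 7.2]
finger_gap: -0.0
gripper_force: 3.7
```

Call:
step_arm(series=[[2,0.2,0.2,0],[2,0.2,0.2,0]])

```text
time: 8.78
ee_pos: [510.1, 161.1, 203.0]
eef_rot: [-3.137, -0.171, -0.0]
wrist_force: [-4.1, 0.0, 6.9]
finger_gap: 0.3
gripper_force: 3.4
```

Call:
step_arm(series=[[2,0.2,0,0],[2,0.2,0.1,0]])

```text
time: 8.95
ee_pos: [514.2, 161.5, 203.2]
eef_rot: [-3.137, -0.17, -0.0]
wrist_force: [-3.1, 0.7, 7.0]
finger_gap: -0.1
gripper_force: 3.9
```

Call:
step_arm(series=[[2,0.2,0,0],[2,0.2,0,0]])

```text
time: 9.12
ee_pos: [518.3, 162.0, 203.3]
eef_rot: [-3.136, -0.171, -0.001]
wrist_force: [-2.5, 0.3, 7.0]
finger_gap: 0.1
gripper_force: 3.8
```

Call:
step_arm(series=[[2,0.2,0,0],[2,0.2,-0.1,0]])

```text
time: 9.28
ee_pos: [522.5, 162.5, 203.2]
eef_rot: [-3.136, -0.17, -0.002]
wrist_force: [-2.7, 0.3, 7.4]
finger_gap: 0.2
gripper_force: 3.4
```

Call:
step_arm(series=[[2,0.2,-0.1,0],[0,0,0,0]])

```text
time: 9.45
ee_pos: [525.0, 162.7, 203.0]
eef_rot: [-3.136, -0.17, -0.003]
wrist_force: [-1.6, 0.3, 6.3]
finger_gap: 0.1
gripper_force: 3.0
```

```bash
cat > look.py <<'E'
from h import *
import sys
c=wcam();a=.109
P=lambda x,y,z:wproj((518.8-np.sin(a)*0+x*np.cos(a)-y*np.sin(a),105.2+x*np.sin(a)+y*np.cos(a),z),c)
vs=P(0,0,124);u,v=map(int,vs)
print('crop px: cover mid',(vs-[u-60,v-45])*5,'drum mid',(P(0,0,119.3)-[u-60,v-45])*5,'drum +1mm',(P(1,0,119.3)-[u-60,v-45])*5)
save('wrist',sys.argv[1],crop=(u-60,v-45,u+60,v+45),s=5)
s=telemetry.state();print(s['ee_pos'],s['wrist_force'])
E
python3 look.py w3.png
```

```text
crop px: cover mid [300.18755709 228.45881764] drum mid [289.10348362 208.40895238] drum +1mm [289.88845807 201.78738339]
[525.01184089 162.74148846 203.01501383] [-1.82997626  1.29289189  5.24442782]
```

View pics/w3.png

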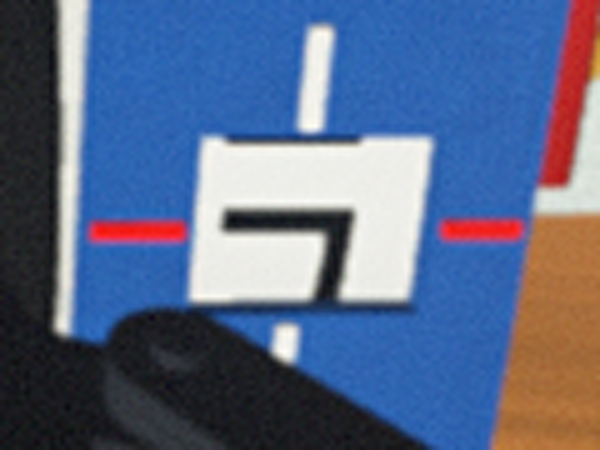

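The top bar of the 7 is at rows 210–230, with the true drum centre near row 211, so the drum stands at about 6.70. It needs about 11 mm more tread.

Call:
step_arm(series=[[2,0.2,-0.3,0],[2,0.2,-0.1,0]])

```text
time: 9.67
ee_pos: [528.6, 163.1, 202.6]
eef_rot: [-3.136, -0.17, -0.002]
wrist_force: [-2.4, 1.0, 6.1]
finger_gap: -0.3
gripper_force: 2.4
```

Call:
step_arm(series=[[2,0.2,-0.2,0],[2,0.2,-0.2,0]])

```text
time: 9.83
ee_pos: [532.5, 163.5, 201.9]
eef_rot: [-3.136, -0.17, -0.001]
wrist_force: [-2.2, 0.5, 3.8]
finger_gap: -0.0
gripper_force: 1.9
```

Call:
step_arm(series=[[2,0.2,-0.3,0],[0.7,0,-0.1,0],[0,0,0,0]])

```text
time: 10.08
ee_pos: [535.1, 163.5, 201.1]
eef_rot: [-3.137, -0.171, -0.002]
wrist_force: [-1.1, 1.5, 4.0]
finger_gap: -0.1
gripper_force: 2.0
```

```bash
python3 look.py w4.png
```

```text
crop px: cover mid [303.34734104 228.71287646] drum mid [292.50841154 206.92193263] drum +1mm [293.27861673 200.49100285]
[535.03530219 163.44846151 201.10596652] [0.5815693  0.0209021  4.83594729]
```

View pics/w4.png

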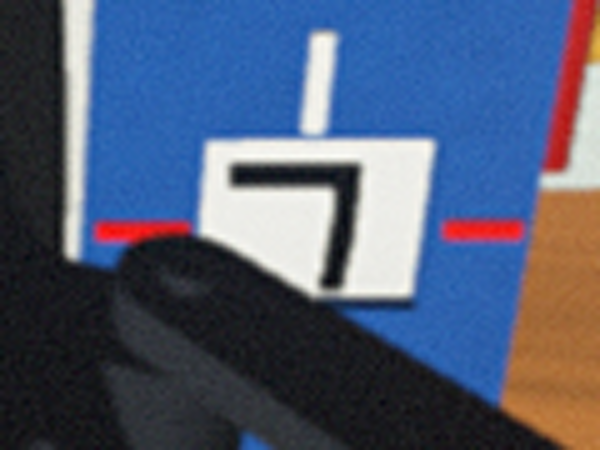

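Digit centre is row 226 against a drum centre of about 209, so the drum stands at about 6.91. It needs about 3 mm more.

Call:
step_arm(series=[[0,0,4,0],[0,0,4,0],[-13,-1,0,0],[-13,-1.5,0,0],[0,0,-3,0],[0,0,-1.4,0],[0,0,0,0]])

```text
time: 10.72
ee_pos: [508.5, 160.8, 204.4]
eef_rot: [3.137, 0.171, 0.0]
wrist_force: [0.6, -0.3, -0.2]
finger_gap: -0.1
gripper_force: 0.0
```

Call:
step_arm(series=[[0,0,-0.7,0],[0,0,0,0]])

```text
time: 10.88
ee_pos: [508.9, 160.8, 204.3]
eef_rot: [3.137, 0.171, 0.001]
wrist_force: [-2.2, -0.1, 4.9]
finger_gap: 0.1
gripper_force: 2.4
```

Call:
step_arm(series=[[0,0,-0.5,0],[0,0,0,0]])

```text
time: 11.05
ee_pos: [508.9, 160.8, 204.3]
eef_rot: [3.137, 0.171, 0.001]
wrist_force: [-1.8, -1.9, 7.6]
finger_gap: -0.1
gripper_force: 3.8
```

Call:
step_arm(series=[[0,0,-0.4,0],[0,0,0,0]])

```text
time: 11.22
ee_pos: [509.0, 160.8, 204.2]
eef_rot: [3.137, 0.171, 0.002]
wrist_force: [-2.5, -1.3, 9.1]
finger_gap: 0.2
gripper_force: 4.8
```

Call:
step_arm(series=[[1.5,0.2,0,0],[1.5,0.2,0.1,0],[0,0,0,0],[0,0,0,0]])

```text
time: 11.55
ee_pos: [512.2, 161.2, 204.4]
eef_rot: [3.137, 0.171, 0.003]
wrist_force: [-2.0, -1.4, 10.5]
finger_gap: 0.1
gripper_force: 4.7
```

Call:
step_arm(series=[[0,0,3,0],[0,0,17,0],[-20,0,20,0],[-25,-12,20,0],[-25,-13,0,0],[-10,-13,0,0],[0,-13,0,0],[0,0,0,0],[0,0,0,0]])

```text
time: 12.3
ee_pos: [431.9, 110.1, 263.2]
eef_rot: [-3.137, -0.168, -0.002]
wrist_force: [-0.5, 0.0, -0.8]
finger_gap: 0.2
gripper_force: 0.0
```

```bash
python3 look.py w5.png
```

```text
crop px: cover mid [301.33040795 225.09778105] drum mid [299.20012899 225.34561582] drum +1mm [299.34509941 218.29636566]
[432.0202202  110.40927276 263.05564255] [ 0.75988172 -0.38455192  0.83585061]
```

View pics/w5.png

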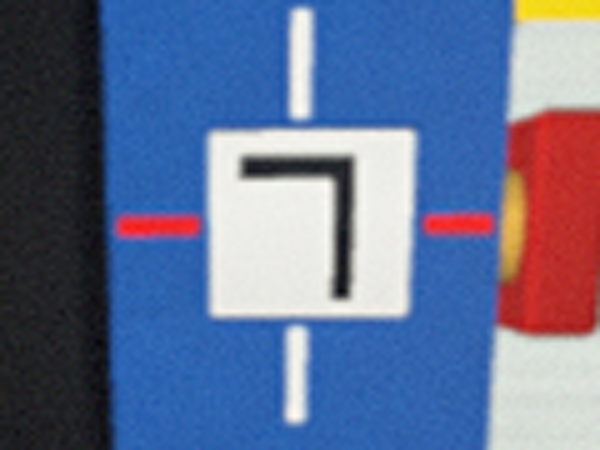

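The 7 is centred, rows 157–299 against the index at 225, an error of about 0.01 number. Now I move behind the blank's tail.

Call:
step_arm(series=[[15,-35.5,0,0],[15,-35.5,0,0],[15,-35.5,0,0],[15,-35.5,0,0],[15,-35.5,0,0],[15,-35.5,0,0],[15,-35.5,0,0],[16,-35.5,0,0],[0,0,-20,0],[0,0,-20,0],[0,0,0,0],[0,0,0,0]])

```text
time: 13.35
ee_pos: [552.3, -173.3, 221.5]
eef_rot: [-3.135, -0.171, 0.005]
wrist_force: [-1.0, -0.2, 1.0]
finger_gap: -0.0
gripper_force: 0.0
```

```bash
python3 - <<'E'
from h import *
import pickle
c=wcam();save('wrist','w6.png',s=1.5);s=telemetry.state();print(s['ee_pos'],s['eef_rot'],s['wrist_force'],s['time'])
for p in [(548.9,-139.6,70),(538,-15,70),(552.7,-174.4,60)]:print(wproj(p,c)*1.5)
pickle.dump(c,open('w6.pkl','wb'))
E
```

```text
[ 552.89402179 -173.33249049  222.87351173] [-3.13647357e+00 -1.71927458e-01  5.94296541e-04] [-0.36937252  0.16905268  0.31763388] 13.4
[331.22429244 300.27069578]
[117.67254691 295.6537672 ]
[390.71732747 294.52911397]
```

View pics/w6.png

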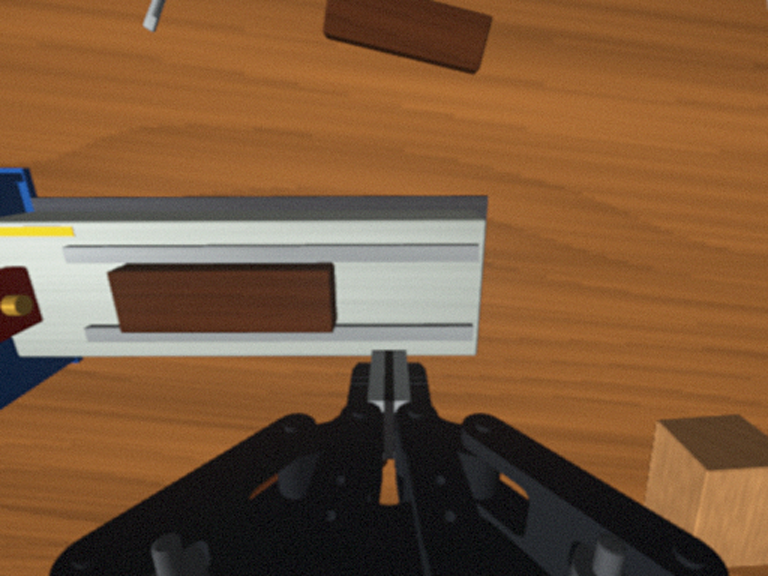

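The wrist view shows the tail edge at column 335, row 299 (predicted 331, 300), with the tips clear behind it. I descend and push.

Call:
step_arm(series=[[0,0,-30,0],[0,0,-30,0],[0,0,-20,0],[0,0,-10,0],[0,0,0,0],[0,0,0,0],[0,0,0,0]])

```text
time: 13.98
ee_pos: [553.6, -174.1, 134.9]
eef_rot: [3.135, 0.171, 0.005]
wrist_force: [-0.4, -0.3, 0.0]
finger_gap: -0.1
gripper_force: 0.0
```

Call:
step_arm(series=[[-0.4,4,0,0],[-0.4,4,0,0],[-0.4,4,0,0],[-0.4,4,0,0],[-0.4,3.5,0,0],[-0.3,3,0,0],[-0.3,3,0,0],[-0.3,3,0,0],[-0.3,3,0,0],[-0.3,3,0,0],[-0.3,3,0,0],[-0.3,3,0,0]])

```text
time: 14.98
ee_pos: [548.2, -133.2, 133.1]
eef_rot: [3.136, 0.171, 0.001]
wrist_force: [-0.3, -1.9, 0.1]
finger_gap: 0.0
gripper_force: 1.0
```

Call:
step_arm(series=[[-0.3,2.5,0,0],[-0.3,2.5,0,0],[-0.3,2.5,0,0],[-0.3,2.5,0,0],[-0.3,2.5,0,0],[-0.3,2.5,0,0],[-0.3,2.5,0,0],[-0.2,2.5,0,0],[-0.2,2.5,0,0],[-0.2,2.5,0,0],[0,0,0,0]])

```text
time: 15.9
ee_pos: [545.4, -107.7, 133.1]
eef_rot: [-3.137, -0.171, -0.0]
wrist_force: [0.0, -1.5, 1.8]
finger_gap: 0.4
gripper_force: 0.8
```

Call:
step_arm(series=[[-0.1,1,0,0],[-0.1,1,0,0],[-0.1,1,0,0],[-0.1,1,0,0],[-0.1,1,0,0],[0,0,0,0]])

```text
time: 16.4
ee_pos: [544.9, -103.2, 133.0]
eef_rot: [-3.137, -0.171, -0.0]
wrist_force: [-0.1, -1.3, 3.0]
finger_gap: -0.3
gripper_force: 1.2
```

```bash
python3 - <<'E'
from h import *
c=wcam();s=telemetry.state();print(s['ee_pos'],s['wrist_force'],s['time'])
a=.109
P=lambda x,y,z:np.array([528.6+x*np.cos(a)-y*np.sin(a),20.7+x*np.sin(a)+y*np.cos(a),z])
print(proj('top',P(0,28,84)),proj('top',P(0,28,70)))
u,v=map(int,proj('top',P(0,0,70)))
save('top','t7.png',crop=(u-50,v-37,u+50,v+37),s=7)
E
```

```text
[ 544.90275003 -103.15101348  133.0258608 ] [-0.09567422 -1.25384004  2.9729362 ] 16.4
[258.10445065 198.54136109] [258.10631277 198.71757224]
```

View pics/t7.png

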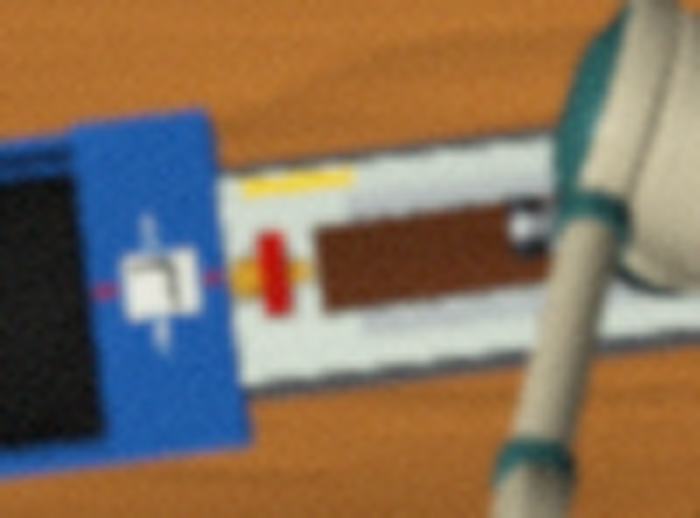

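The 7 still stands in the window. The blank's lead is at column 318 and the stop face at about 289, a gap of about 12 mm. I raise the tool slightly to check the 3 N vertical reading, then continue.

Call:
step_arm(series=[[0,0,1,0],[0,0,0.5,0],[0,0,0,0]])

```text
time: 16.7
ee_pos: [544.5, -102.8, 134.2]
eef_rot: [-3.136, -0.17, 0.002]
wrist_force: [-0.4, -0.3, -0.4]
finger_gap: -0.1
gripper_force: 0.1
```

Call:
step_arm(series=[[-0.1,1,0,0],[-0.1,1,0,0],[-0.1,1,0,0],[-0.1,1,0,0],[-0.1,1,0,0],[-0.1,1,0,0],[0,0,0,0]])

```text
time: 17.28
ee_pos: [544.3, -97.0, 134.5]
eef_rot: [-3.137, -0.171, 0.0]
wrist_force: [0.2, -1.1, 0.7]
finger_gap: 0.1
gripper_force: 0.1
```

Vertical force is relieved; creeping on toward the stop.

Call:
step_arm(series=[[-0.1,1,0,0],[-0.1,1,0,0],[-0.1,1,0,0],[0,0,0,0]])

```text
time: 17.62
ee_pos: [544.0, -94.1, 134.5]
eef_rot: [-3.137, -0.171, 0.0]
wrist_force: [-0.4, -1.3, 0.3]
finger_gap: -0.1
gripper_force: 0.2
```

Call:
step_arm(series=[[0,0.5,0,0],[-0.1,0.5,0,0],[0,0,0,0]])

```text
time: 17.87
ee_pos: [543.9, -93.2, 134.5]
eef_rot: [3.137, 0.171, 0.0]
wrist_force: [-0.1, -0.1, -0.8]
finger_gap: -0.2
gripper_force: 0.2
```

Call:
step_arm(series=[[0,0.5,0,0],[-0.1,0.5,0,0],[0,0,0,0]])

```text
time: 18.12
ee_pos: [543.8, -92.2, 134.5]
eef_rot: [3.137, 0.171, 0.0]
wrist_force: [-0.5, -0.1, 0.2]
finger_gap: 0.1
gripper_force: 0.3
```

Call:
step_arm(series=[[-0.1,0.5,0,0],[0,0,0,0]])

```text
time: 18.28
ee_pos: [543.7, -91.9, 134.5]
eef_rot: [3.136, 0.171, 0.0]
wrist_force: [-0.9, -1.1, 0.4]
finger_gap: 0.4
gripper_force: 0.6
```

Call:
step_arm(series=[[0,0.5,0,0],[0,0,0,0]])

```text
time: 18.45
ee_pos: [543.8, -91.7, 134.6]
eef_rot: [3.136, 0.171, 0.0]
wrist_force: [-0.4, -3.4, -0.0]
finger_gap: -0.0
gripper_force: 1.3
```

Call:
step_arm(series=[[-0.1,0.5,0,0],[0,0,0,0]])

```text
time: 18.62
ee_pos: [543.9, -91.5, 134.7]
eef_rot: [3.135, 0.171, 0.001]
wrist_force: [0.2, -4.8, -0.5]
finger_gap: -0.1
gripper_force: 2.3
```

Call:
step_arm(series=[[0,0.5,0,0],[0,0,0,0]])

```text
time: 18.78
ee_pos: [543.9, -91.4, 134.7]
eef_rot: [3.134, 0.172, 0.001]
wrist_force: [-0.5, -6.3, 0.0]
finger_gap: -0.3
gripper_force: 2.9
```

Call:
step_arm(series=[[0,0.4,0,0],[0,0,0,0]])

```text
time: 18.95
ee_pos: [543.9, -91.3, 134.8]
eef_rot: [3.134, 0.172, 0.001]
wrist_force: [-0.2, -7.6, -0.3]
finger_gap: 0.2
gripper_force: 3.3
```

Contact is firm at 7.6 N with the tool stalled at the expected place. I back away and inspect.

Call:
step_arm(series=[[0,-1.5,0,0],[0.3,-3,0,0],[1,-10,0,0],[2,-15,0,0],[0,0,30,0],[0,0,40,0],[0,0,40,0],[-20,30,20,0],[-20,35,0,0],[-20,35,0,0],[-20,35,0,0],[-14,35,0,0]])

```text
time: 19.95
ee_pos: [451.2, 51.1, 264.8]
eef_rot: [-3.137, -0.168, 0.001]
wrist_force: [0.2, 0.1, 0.4]
finger_gap: 0.1
gripper_force: 0.0
```

Call:
step_arm(series=[[0,0,0,0],[0,0,0,0],[0,0,0,0]])

```text
time: 20.2
ee_pos: [453.7, 50.0, 264.8]
eef_rot: [3.136, 0.171, 0.002]
wrist_force: [0.0, -0.2, 0.1]
finger_gap: 0.2
gripper_force: 0.0
```

```bash
python3 - <<'E'
from h import *
c=wcam();a=.109
P=lambda x,y,z:wproj((528.6+x*np.cos(a)-y*np.sin(a),20.7+x*np.sin(a)+y*np.cos(a),z),c)
u,v=map(int,P(0,50,100));o=np.array([u-80,v-60])
print((P(0,85,124)-o)*5,(P(0,85,119.3)-o)*5,(P(0,28,70)-o)*5)
save('wrist','w8.png',crop=(u-80,v-60,u+80,v+60),s=5);s=telemetry.state();print(s['ee_pos'],s['wrist_force'],s['time'])
E
```

```text
[164.68100607 311.55674963] [171.3812486  309.62460978] [527.77576883 293.68157363]
[453.87904206  49.59074317 264.69899218] [ 0.42057899  0.60096475 -1.06843685] 20.25
```

View pics/w8.png

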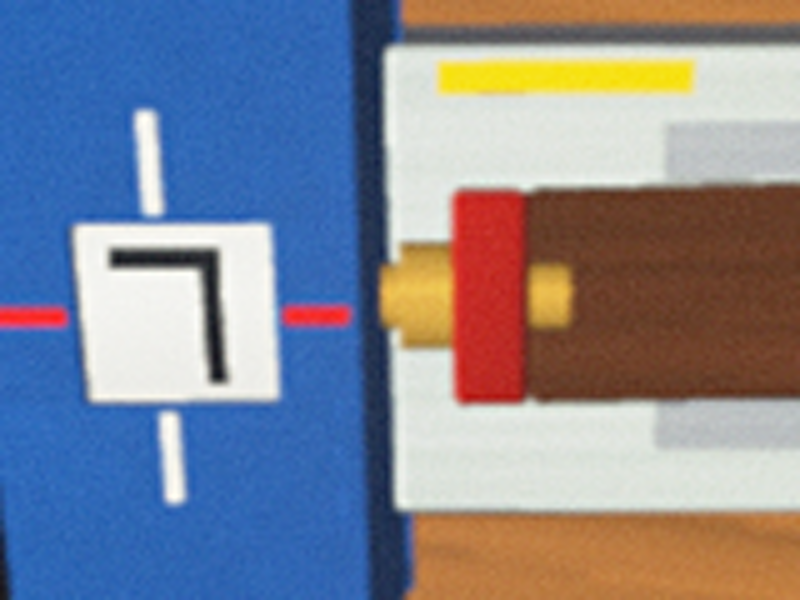

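The 7 is centred (digit centre at row 315, index at 316). The blank's end is flush against the red stop at column 527, and the arm is clear.

```bash
python3 -c "
from rig import ticket;print(ticket.close_job())"
```

```text
the job is handed in; nothing more can be done
None
```

The job is handed in: the 7 stands in the middle of the window, the rosewood blank rests against the red stop, and the arm is clear. The highest readings I saw were about 12 N on the tread and 7.6 N at the stop.

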